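# Sort bench leftovers into their holders

## Task

Tidy away the four things left on the worktop: stand the red-capped vial upright in the red bay of the white tray and the blue-capped vial upright in its blue bay, lay the green slide box flat inside the oblong green tray (either way round), and set the white tally counter down flat, face up, in the square orange tray. Leave the culture dish and the timer where they are.

Things in the scene. Friction and masses are not known exactly. Their poses are not given: they have to be found in the camera images.
- red_vial (a point): Cryovial, white body with a red cap, standing loose on the worktop: round, 13 mm across, 44 mm tall, rigid. This point is its centre, half-way up (22 mm above its underside); z is its axis, upward.
- blue_vial (a point): Cryovial, white body with a blue cap, otherwise the same as the red-capped one: 13 mm across, 44 mm tall; the point is its centre, 22 mm above its underside; z is its axis, upward.
- tally_counter (a point): Hand tally counter, a low white round can with a black display on its face and a short lever on its side (+x): 45 mm across, 20 mm high, 51 mm over the lever; it stands flat, loose, and the lever is stiff. This point is the middle of the can, 10 mm above its underside. Grasp it across its y (45 mm wide), clear of the lever; z points up.
- slide_box (a point): Closed green slide box with a pale label, lying flat and loose: 39 mm (its x) by 97 mm (its y) by 33 mm high, rigid, the lid does not open. This point is its centre, 16.5 mm above its underside; z points up. Grasp it across the 39 mm width.
- bay_red (a point): Red-lined bay of the white vial tray, fixed to the worktop (outside 54 mm along x, 104 mm along y, walls 4 mm thick, rim 12 mm above the worktop). Open bay, 46 by 46 mm inside. This point is the middle of its floor, 4 mm above the worktop; axes are the tray's, z up. The blue bay's middle lies 50 mm away along -y, past a 4 mm wall.
- bay_blue (a point): Blue-lined bay of the same white vial tray, 46 by 46 mm inside, walls as above. This point is the middle of its floor, 4 mm above the worktop; axes are the tray's, z up. The red bay's middle lies 50 mm away along +y.
- slide_seat (a point): Oblong green tray with a black floor, fixed to the worktop, for the slide box: one open bay, 52 mm (its x) by 110 mm (its y) inside, walls 4 mm thick, rim 12 mm above the worktop. This point is the middle of its floor, 4 mm above the worktop; the box's y goes along the tray's y, either way round.
- counter_seat (a point): Square orange tray with a grey floor, fixed to the worktop, for the tally counter: outside 74 by 74 mm, inside 66 by 66 mm, walls 4 mm thick, rim 9 mm above the worktop. This point is the middle of its floor, 4 mm above the worktop; axes are the tray's. The counter may be turned any way in it.
- culture_dish (a point): Bystander, loose: clear round culture dish with pink medium, 57 mm across, 12 mm high; the point is its centre, 6 mm above the worktop. Leave it where it is.
- lab_timer (a point): Bystander, loose: white slanted countdown timer with three keys, 56 by 72 mm, 25 mm high; the point is its centre, 12.5 mm above the worktop. Leave it where it is.

How it is judged:
At the end, for the whole second after the job is handed in: Vials upright (0.15 rad) on the floor of their own colour's bay, within 24 mm of its middle; slide box flat in its tray, within 15 mm of the middle, lengthways (0.3 rad); counter flat on its tray's floor, within 16 mm of the middle; all at rest (horizontal distance between red_vial and bay_red below 0.024 m and z of red_vial in the frame of bay_red between 0.0195 and 0.026 m and angle between each of red_vial, blue_vial's own z axis and vertical below 0.15 rad and horizontal distance between blue_vial and bay_blue below 0.024 m and z of blue_vial in the frame of bay_blue between 0.0195 and 0.026 m and horizontal distance between slide_box and slide_seat below 0.015 m and z of slide_box in the frame of slide_seat below 0.0205 m and angle between each of slide_box, tally_counter's own z axis and vertical below 0.1 rad and angle between the y axis of slide_box and the y axis of slide_seat, either way round below 0.3 rad and horizontal distance between tally_counter and counter_seat below 0.016 m and z of tally_counter in the frame of counter_seat below 0.013 m and linear speed of each of vial_r, vial_b, slides, counter below 0.02 m/s); the robot touches nothing.
It fails at once if the culture dish is moved by more than 25 mm (distance of culture_dish from where it was at the start of the episode above 0.025 m).
It fails at once if the timer is moved by more than 25 mm (distance of lab_timer from where it was at the start of the episode above 0.025 m).
It also fails if it takes over 90 s, if anything falls off the work surface, if the arm or the gripper's body presses on something with over 40 N, if the wrist force passes 120 N, or if a joint passes its speed limit or range.

## Robot

A 6-joint arm with a two-finger parallel gripper is mounted at the origin on a cart in front of the work surface, level with it; the furniture and walls round the work are solid. World frame = base frame: x ahead of the robot, y to its left, z up, the work surface at z = 0. Lengths are in m, angles in rad, forces in N, time in s.
With the tool pointing down it reaches from about 0.425 to 0.95 m from the base axis. Payload 14.7 kg.
Tool frame: the origin (TCP) lies between the finger pads; the fingertips stand 19 mm ahead of it and the grasp point (between the pads) is the TCP; z points along the fingers, y is the line along which they close (so a half turn about z gives the same grasp; the last joint's range is limited). The gripper opens to 85 mm and grips with 20 to 120 N. Pads are 22 mm wide; open, the fingers measure 114 mm over their backs; the gripper's body (76 mm by 85 mm) begins 54 mm behind the grasp point. The pads swing forward as they close: fully open they stand 13 mm farther back than shut.
Start: joints at [-1.283, 0.48, 1.596, -0, 1.065, -0.047], TCP at [0.214, -0.614, 0.25] pointing down, gripper open.
Joint ranges: [-2.75, 2.75], [-0.82, 2.05], [0.23, 2.67], [-1.56, 4.7], [0.09, 2.69], [-2.92, 2.92]. Speed limits (rad/s): [1.89, 1.89, 2.39, 3.01, 3.01, 3.01].

## Interface

Orientations are given as [roll, pitch, yaw] about the fixed x, y, z axes, in that order (R = Rz(yaw) Ry(pitch) Rx(roll)).
In Python, from plant import ctrl, read_camera, ticket, trace gives the robot as it stands.
- The arm moves only by the tool carry_out, never from a script. Its argument "increments" is a list of rows, each a list of 7 numbers: the shift along the tool's x, y, z in m, then the turn, a rotation vector about the tool's x, y, z in rad, then the opening, from 0 (shut) to 1 (fully open). A call has 1 to 5 rows; each row is the pose to reach, as a shift and turn from the pose commanded when the call began, along the tool's axes at that moment; what a row does not reach only later rows make up. A row lasts 1/12 s, in which the tool goes at most 41.7 mm and 7.16 degrees, less where a joint would pass 70% of its speed; a pose out of reach is approached as far as the arm can. A call with a gripper value outside its range is refused whole. The fingers move at their own pace and stop on an object; "grip_force" is the grip in N (left out, the last holds). Time passes only in rows, so rows that repeat a pose let the fingers close. It gives the time, the measured TCP pose, the force, the opening and the grip force at its end, in the units of the state.
- ctrl.read_state(): the state, without advancing time (a new reading comes with each control period).
- read_camera(name): name is "scene" or "side" or "wrist"; returns a dict with "img" (400x640x3 uint8, red, green, blue), "vfov" (degrees; the focal length in pixels is half the picture's height over the tangent of half this angle, whatever the lens; pixels are square), "cx", "cy" (the principal point, pixels), "rvec" (rotation vector, rad) and "tvec" (3), from world to camera coordinates, as OpenCV has them; the wrist camera has in their place "mount" (4x4, takes a point from camera to tool coordinates, whose origin is the TCP and whose axes are the flange's). Camera axes: x right, y down, z forward; pixel columns grow to the right and rows downward; lengths in m; the calibration is good to about 2 mm. The wrist camera is an equidistant fisheye: a pixel r from the principal point sees the ray r / f radians off the axis. A picture is of the moment at which its call begins: read the wrist's pose just before it. There is no depth.
- ticket.sign_off(): hands the job in; it is judged then, once.
Trained networks look in a picture, given as the dict that the camera call returned (one of the last four; its "shot" number tells which), for a name from the list of things; names that differ only in an ending like _2 or _b are one class to them, and where a whole thing is asked for, a point or a joint stands for the part that bears it (a point fixed in the world has none). Each returns a list of dicts, best first, with "p" (0 to 1); they miss things now and then, are a little off and sometimes report something else, mostly with a low value. They report only what shows in the picture. A call takes as long as a camera call.
- trace(query, picture): "mask" (400x640 bool, what is visible of it) and "bbox" ([left, top, right, bottom] in pixels, round what is visible of it).
The state is a dict: "t": time; "joints": joint angles; "dq": joint speeds; "joint_efforts": joint torques, N m; "ee_pos": TCP position; "tcp_rot": TCP orientation; "wrist_force": force on the tool from outside, world axes, zero at the start; "moment": the same for the moment, N m; "gripper_width": finger opening in m; "gripper_force": force on a finger pad.
Only numpy, scipy, OpenCV 4.12 (cv2) and the standard library are available. Lean on these libraries where they do the work, as an engineer would, in place of code of your own. Each camera call takes 0.05 s, during which the arm holds its last target. There are 200 camera calls.

## Working session

There is one attempt and no reset: what is moved stays moved. The work goes in short steps, Python scripts to look and compute and a tool call to move; the robot and the scene stay as the last step left them, time stands still between calls to the robot, and variables do not carry over. Pictures are saved under pics/ and viewed, at most 14 in all, crops included, and the job is handed in when it is done.

Besides the shell and the picture viewer there is one more tool, called after "Call:" in YAML: its name, and indented under it one key for each argument. carry_out: Moves the arm, as the interface text tells. Its arguments: {"type":"object","properties":{"increments":{"type":"array","items":{"type":"array","items":{"type":"number"}}},"grip_force":{"type":"number"}},"required":["increments"]}

```bash
ls; mkdir -p pics; cat > h.py <<'E'
import numpy as np, cv2
from plant import ctrl, read_camera, ticket, trace
N=["red_vial","blue_vial","tally_counter","slide_box","bay_red","bay_blue","slide_seat","counter_seat","culture_dish","lab_timer"]
def save(c,n): cv2.imwrite('pics/'+n+'.png',c["img"][:,:,::-1])
def f(c): return 200/np.tan(np.radians(c["vfov"])/2)
def ray(c,u,v):
    R=cv2.Rodrigues(np.array(c["rvec"],float))[0]; t=np.array(c["tvec"],float).ravel()
    d=R.T@np.array([(u-c["cx"])/f(c),(v-c["cy"])/f(c),1.]); return -R.T@t,d
def onz(c,u,v,z):
    o,d=ray(c,u,v); return o+d*(z-o[2])/d[2]
E
python3 - <<'E'
from h import *
s=ctrl.read_state();print(s)
for n in ["scene","side"]:
    c=read_camera(n);save(c,n+'0');print(n,c["vfov"],c["cx"],c["cy"],ray(c,c["cx"],c["cy"]))
    for q in N:
        r=trace(q,c)
        for k in r[:2]:
            if k["p"]<.2: continue
            ys,xs=np.nonzero(k["mask"]);print(q,round(k["p"],2),k["bbox"],xs.mean().round(1),ys.mean().round(1),onz(c,xs.mean(),ys.mean(),0.01).round(3))
c=read_camera("wrist");save(c,"wrist0");print(c["vfov"],c["cx"],c["cy"],c["mount"])
E
```

```text
pics
{'t': 0.0, 'joints': array([-1.28257998e+00,  4.80795739e-01,  1.59688562e+00, -1.92546308e-05,
        1.06507802e+00, -4.66464030e-02]), 'dq': array([-0.00023871, -0.00105699, -0.00062668, -0.00213596, -0.00076794,
        0.00045661]), 'joint_efforts': array([ 6.76103256e-03, -9.50603986e+01, -4.30174613e+01,  5.39712491e-04,
        1.26842983e-02,  3.63253901e-05]), 'ee_pos': array([ 0.21349103, -0.61352864,  0.24969142]), 'tcp_rot': array([-3.14042642e+00, -3.75883919e-05,  3.34872064e-01]), 'wrist_force': array([0.41294506, 0.17135413, 0.06853249]), 'moment': array([-0.01044452,  0.01186001,  0.04694969]), 'gripper_force': 0.0, 'gripper_width': 0.08548580016029562}
scene 50.60667303464441 321.10734878095894 207.87164749133717 (array([ 0.23863111, -0.51191061,  0.67484691]), array([ 0.36534316,  0.67992147, -0.63579176]))
red_vial 0.48 [274.7, 218.4, 280.8, 232.3] 278.2 226.6 [0.499 0.183 0.01 ]
tally_counter 0.56 [273.7, 247.9, 295.7, 264.1] 286.3 255.0 [0.478 0.091 0.01 ]
slide_box 0.71 [249.5, 194.0, 268.1, 232.7] 259.5 211.7 [0.48  0.254 0.01 ]
bay_red 0.85 [232.9, 170
[... 988 characters left out ...]
85 [305.1, 194.9, 329.3, 218.1] 317.1 206.6 [0.593 0.181 0.01 ]
counter_seat 0.65 [300.6, 224.4, 331.4, 239.6] 313.6 228.3 [0.586 0.075 0.01 ]
culture_dish 0.72 [278.3, 198.8, 285.3, 213.5] 280.3 204.7 [0.489 0.19  0.01 ]
lab_timer 0.6 [251.0, 261.9, 278.6, 286.6] 266.2 274.0 [ 0.485 -0.102  0.01 ]
lab_timer 0.22 [300.2, 225.6, 328.3, 238.5] 312.7 228.6 [0.584 0.074 0.01 ]
65.70646984690485 323.52738308451853 198.15291324016465 [[-6.95699393e-04 -9.46296025e-01 -3.23300710e-01  8.51508504e-02]
 [ 9.99999756e-01 -6.79485993e-04 -1.63019526e-04 -7.85585428e-04]
 [-6.54135744e-05 -3.23300745e-01  9.46296267e-01 -1.23253269e-01]
 [ 0.00000000e+00  0.00000000e+00  0.00000000e+00  1.00000000e+00]]
```

```bash
python3 - <<'E'
import cv2
a=cv2.imread('pics/scene0.png')[150:350,210:390];cv2.imwrite('pics/sc.png',cv2.resize(a,None,fx=3,fy=3,interpolation=2)[:600])
a=cv2.imread('pics/side0.png')[150:300,220:380];cv2.imwrite('pics/sd.png',cv2.resize(a,None,fx=4,fy=4,interpolation=2))
E
```

```text
(no output)
```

View pics/sc.png

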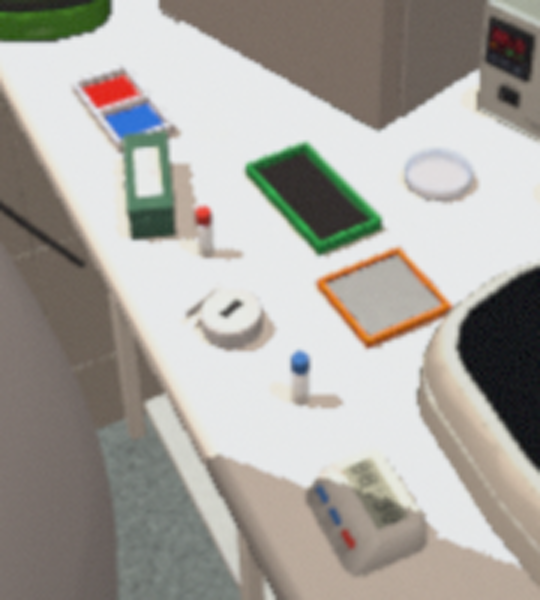

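View pics/sd.png

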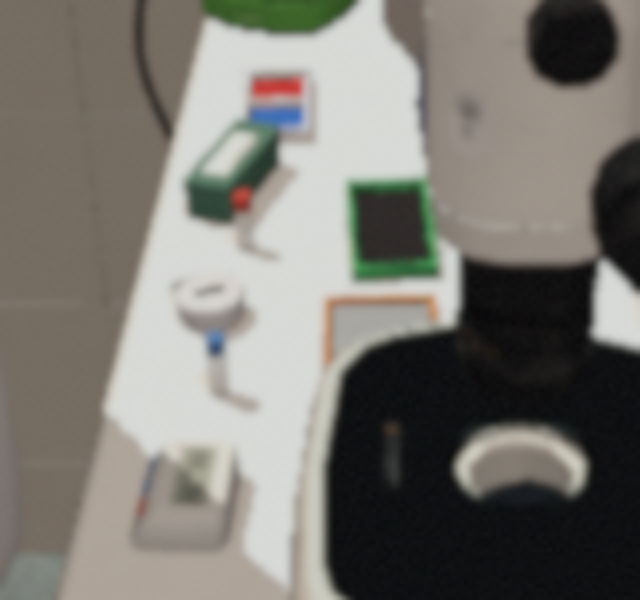

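The scene crop shows the white tray (full-image ≈(251,184)), slide box (259,212), red vial (278,226), counter (287,255), blue vial (310,275), green tray (314,215), orange tray (338,248), dish (356,208) and timer (332,320). A large black-topped instrument is at right, so I'm checking the full views for obstacles.

View pics/scene0.png

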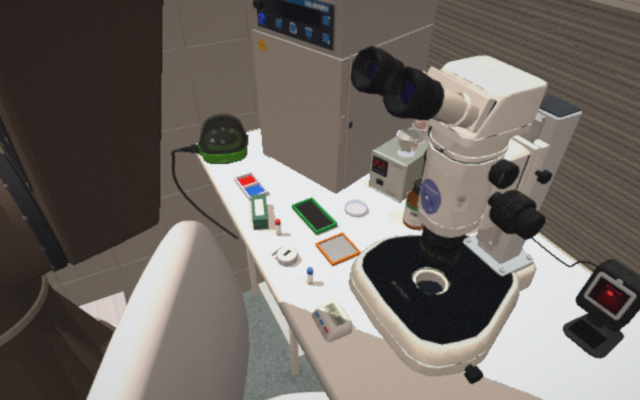

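View pics/side0.png

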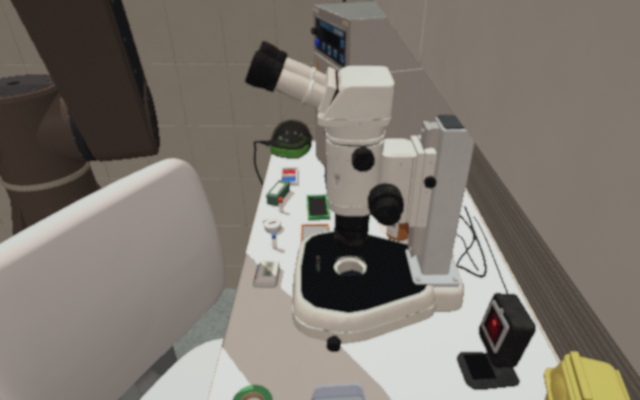

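```bash
python3 - <<'E'
from h import *
a=read_camera("scene");b=read_camera("side")
def tri(p,q):
    o1,d1=ray(a,*p);o2,d2=ray(b,*q);A=np.c_[d1,-d2];s=np.linalg.lstsq(A,o2-o1,rcond=None)[0]
    x,y=o1+d1*s[0],o2+d2*s[1];return ((x+y)/2).round(3),np.linalg.norm(x-y).round(3)
for n,p,q in [("eyeL",(372,70),(260,68)),("eyeR",(412,95),(268,72)),("head top R",(545,92),(390,72)),("head top L",(435,70),(330,70)),("chair top",(190,225),(180,162)),("chair2",(245,290),(222,262)),("objective",(445,245),(352,225)),("robotcol",(0,230),(25,85)),("green lamp top",(222,118),(292,125)),("cabinet low corner",(338,190),(318,160)),("bluevial top",(310,269),(274,235)),("bottle",(415,190),(400,225)),("stageL",(357,262),(302,242)),("stageFrontleft",(352,240),(300,240)),("knob",(473,374),(333,344))]: print(n,tri(p,q))
for p in [(352,265),(405,350),(440,370),(490,340),(535,265)]: print(onz(a,*p,0.0).round(3))
for p in [(295,250),(293,310),(330,333),(300,235)]: print('s',onz(b,*p,0.0).round(3))
for p in [(338,190),(270,155),(335,188)]:print('cab',onz(a,*p,0).round(3))
for n,p,q in []:pass
E
```

```text
eyeL (array([ 0.514, -0.117,  0.478]), np.float64(0.018))
eyeR (array([ 0.532, -0.172,  0.477]), np.float64(0.001))
head top R (array([ 0.71 , -0.207,  0.473]), np.float64(0.026))
head top L (array([ 0.627, -0.099,  0.462]), np.float64(0.002))
chair top (array([0.292, 0.024, 0.226]), np.float64(0.001))
chair2 (array([ 0.36 ,  0.051, -0.048]), np.float64(0.061))
objective (array([ 0.668, -0.157,  0.178]), np.float64(0.008))
robotcol (array([ 0.137, -0.171,  0.451]), np.float64(0.02))
green lamp top (array([0.5  , 0.579, 0.099]), np.float64(0.01))
cabinet low corner (array([0.59 , 0.064, 0.192]), np.float64(0.041))
bluevial top (array([0.493, 0.005, 0.04 ]), np.float64(0.001))
bottle (array([0.817, 0.09 , 0.04 ]), np.float64(0.051))
stageL (array([ 0.568, -0.048,  0.067]), np.float64(0.014))
stageFrontleft (array([ 0.569, -0.024,  0.077]), np.float64(0.053))
knob (array([ 0.634, -0.311,  0.028]), np.float64(0.001))
[0.596 0.008 0.   ]
[ 0.575 -0.212  0.   ]
[ 0.606 -0.271 -0.   ]
[ 0.726 -0.266 -0.   ]
[ 0.951 -0.173  0.   ]
s [ 0.543 -0.003  0.   ]
s [ 0.552 -0.202  0.   ]
s [ 0.628 -0.262  0.   ]
s [0.552 0.06  0.   ]
cab [0.701 0.256 0.   ]
cab [0.606 0.495 0.   ]
cab [0.698 0.267 0.   ]
```

View pics/wrist0.png

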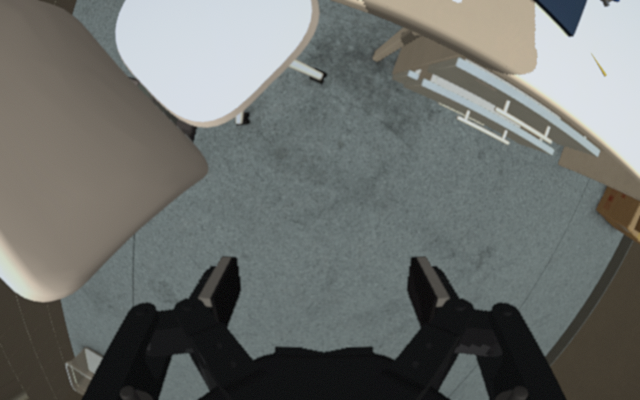

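```bash
cat >> h.py <<'E'
from scipy.spatial.transform import Rotation as Ro
def T(s):
    M=np.eye(4);M[:3,:3]=Ro.from_euler('xyz',s["tcp_rot"]).as_matrix();M[:3,3]=s["ee_pos"];return M
def wray(c,s,u,v):
    d=np.array([u-c["cx"],v-c["cy"]]);r=np.hypot(*d)+1e-9;th=r/f(c)
    M=T(s)@np.array(c["mount"]);return M[:3,3],M[:3,:3]@np.r_[np.sin(th)*d/r,np.cos(th)]
def wz(c,s,u,v,z):
    o,d=wray(c,s,u,v);return o+d*(z-o[2])/d[2]
def mid(r1,r2):
    A=np.c_[r1[1],-r2[1]];k=np.linalg.lstsq(A,r2[0]-r1[0],rcond=None)[0]
    x,y=r1[0]+r1[1]*k[0],r2[0]+r2[1]*k[1];return ((x+y)/2).round(3),np.linalg.norm(x-y).round(3)
E
python3 - <<'E'
from h import *
s=ctrl.read_state();a=read_camera("scene");b=read_camera("side");w=read_camera("wrist")
for n,p in [("right corner",(207,168)),("bl",(40,300)),("top",(90,10))]:
  print(n,[wz(w,s,*p,z).round(3)[:2] for z in (-.4,-.2,0,.1,.2)])
for z in (-.3,-.1,0,.1,.2,.3): print(z,"scene top",onz(a,190,225,z).round(2)[:2],onz(a,248,300,z).round(2)[:2],"side",onz(b,180,162,z).round(2)[:2],onz(b,222,255,z).round(2)[:2],onz(b,0,240,z).round(2)[:2])
for x in (.08,.2,.3): pass
# project robot joint axis column & wrist rays
def proj(c,P):
    return cv2.projectPoints(np.array([P],float),np.array(c["rvec"],float),np.array(c["tvec"],float),np.array([[f(c),0,c["cx"]],[0,f(c),c["cy"]],[0,0,1]]),None)[0].ravel().round()
for P in [(0,0,0),(0,0,.2),(0,0,.4),(.1,-.2,.4),(.08,-.25,.5)]: print(P,proj(a,P),proj(b,P))
E
```

```text
right corner [array([ 0.022, -0.348]), array([ 0.092, -0.409]), array([ 0.163, -0.471]), array([ 0.198, -0.501]), array([ 0.233, -0.532])]
bl [array([-0.889,  0.443]), array([-0.583,  0.177]), array([-0.278, -0.089]), array([-0.125, -0.221]), array([ 0.028, -0.354])]
top [array([0.38 , 0.192]), array([ 0.358, -0.009]), array([ 0.335, -0.21 ]), array([ 0.324, -0.31 ]), array([ 0.313, -0.411])]
-0.3 scene top [0.35 0.65] [0.42 0.26] side [-0.12  1.09] [0.25 0.35] [-0.6   0.43]
-0.1 scene top [0.33 0.41] [0.38 0.1 ] side [0.04 0.68] [0.33 0.1 ] [-0.35  0.17]
0 scene top [0.32 0.29] [0.36 0.02] side [0.12 0.48] [ 0.37 -0.02] [-0.22  0.03]
0.1 scene top [0.31 0.17] [ 0.35 -0.06] side [0.19 0.28] [ 0.41 -0.15] [-0.09 -0.1 ]
0.2 scene top [0.29 0.05] [ 0.33 -0.14] side [0.27 0.08] [ 0.45 -0.27] [ 0.04 -0.23]
0.3 scene top [ 0.28 -0.06] [ 0.31 -0.22] side [ 0.35 -0.12] [ 0.49 -0.4 ] [ 0.17 -0.36]
(0, 0, 0) [ 41. 391.] [ 77. 249.]
(0, 0, 0.2) [-21. 316.] [ 49. 178.]
(0, 0, 0.4) [-118.  198.] [15. 89.]
(0.1, -0.2, 0.4) [-20. 302.] [ -1. 127.]
(0.08, -0.25, 0.5) [-162.  266.] [-68.  73.]
```

```bash
cat >> h.py <<'E'
def rel(p0,y0,p1,y1):
    "tool-frame shift/turn between tool-down poses"
    R0=(Ro.from_euler('z',y0)*Ro.from_euler('x',np.pi));R1=(Ro.from_euler('z',y1)*Ro.from_euler('x',np.pi))
    return np.r_[R0.inv().apply(np.array(p1)-p0),(R0.inv()*R1).as_rotvec()].round(4)
def plan(*W):
    s=ctrl.read_state();p,y=s["ee_pos"],s["tcp_rot"][2]
    for q in W: print(q,rel(p,y,q[:3],q[3])[[0,1,2,5]]);p,y=np.array(q[:3]),q[3]
E
python3 - <<'E'
from h import *
b=np.radians;W=[(.165,-.475,.33,.335)]
for a in (-46,-22,2): W.append((.455*np.cos(b(a)),.455*np.sin(b(a)),.33,.335+b(a+70.8)))
plan(*W)
E
```

```text
(0.165, -0.475, 0.33, 0.335) [-0.0003 -0.1471 -0.0797 -0.0002]
(np.float64(0.3160695585588438), np.float64(-0.32729960915408624), 0.33, np.float64(0.7678416544945936)) [ 0.1912 -0.0898 -0.     -0.4328]
(np.float64(0.4218686538278883), np.float64(-0.17044600000423998), 0.33, np.float64(1.1867206749732329)) [ 0.1851 -0.0394 -0.     -0.4189]
(np.float64(0.4547228262936886), np.float64(0.015879270999637943), 0.33, np.float64(1.6055996954518719)) [ 0.1851 -0.0394 -0.     -0.4189]
```

Call:
carry_out:
  increments:
    - [0, -0.03, -0.04, 0, 0, 0, 0.5]
    - [0, -0.06, -0.08, 0, 0, 0, 0.5]
    - [0, -0.1, -0.08, 0, 0, 0, 0.5]
    - [0, -0.147, -0.08, 0, 0, 0, 0.5]
    - [0, -0.147, -0.08, 0, 0, 0, 0.5]

```text
t: 1.82
ee_pos: [0.164, -0.4709, 0.3312]
tcp_rot: [-3.141, 0.0, 0.335]
wrist_force: [0.3, -2.0, 0.4]
gripper_width: 0.0425
gripper_force: 0.0
```

Call:
carry_out:
  increments:
    - [0.191, -0.09, 0, 0, 0, -0.433, 0.5]
    - [0.191, -0.09, 0, 0, 0, -0.433, 0.5]
    - [0.191, -0.09, 0, 0, 0, -0.433, 0.5]
    - [0.191, -0.09, 0, 0, 0, -0.433, 0.5]
    - [0.191, -0.09, 0, 0, 0, -0.433, 0.5]

```text
t: 2.23
ee_pos: [0.315, -0.3277, 0.3306]
tcp_rot: [3.141, 0.0, 0.772]
wrist_force: [1.0, -0.4, 0.6]
gripper_width: 0.0427
gripper_force: 0.0
```

Call:
carry_out:
  increments:
    - [0.185, -0.039, 0, 0, 0, -0.419, 0.5]
    - [0.185, -0.039, 0, 0, 0, -0.419, 0.5]
    - [0.185, -0.039, 0, 0, 0, -0.419, 0.5]
    - [0.185, -0.039, 0, 0, 0, -0.419, 0.5]
    - [0.185, -0.039, 0, 0, 0, -0.419, 0.5]

```text
t: 2.65
ee_pos: [0.4217, -0.1695, 0.3306]
tcp_rot: [3.141, -0.001, 1.192]
wrist_force: [-0.6, -0.7, -0.4]
gripper_width: 0.0427
gripper_force: 0.0
```

Call:
carry_out:
  increments:
    - [0.185, -0.039, 0, 0, 0, -0.419, 0.5]
    - [0.185, -0.039, 0, 0, 0, -0.419, 0.5]
    - [0.185, -0.039, 0, 0, 0, -0.419, 0.5]
    - [0.185, -0.039, 0, 0, 0, -0.419, 0.5]
    - [0.185, -0.039, 0, 0, 0, -0.419, 0.5]

```text
t: 3.07
ee_pos: [0.4534, 0.0169, 0.3306]
tcp_rot: [3.141, -0.001, 1.611]
wrist_force: [1.1, -0.5, 0.9]
gripper_width: 0.0427
gripper_force: 0.0
```

```bash
cat >> h.py <<'E'
def look(n,names=N,z=None,pr=.2):
    s=ctrl.read_state();c=read_camera("wrist")
    if n: save(c,n)
    for q in names:
        for k in trace(q,c)[:2]:
            if k["p"]<pr: continue
            m=k["mask"].astype(np.uint8);ys,xs=np.nonzero(m)
            zz={"red_vial":.022,"blue_vial":.022,"tally_counter":.02,"slide_box":.033,"slide_seat":.012,"counter_seat":.009,"culture_dish":.01}.get(q,.012) if z is None else z
            P=np.array([wz(c,s,x,y,zz)[:2] for x,y in zip(xs,ys)],np.float32)
            (cx,cy),(a,b),an=cv2.minAreaRect(P)
            print(q,round(k["p"],2),np.round(k["bbox"]),"mean",P.mean(0).round(4),"rect",np.round([cx,cy],4),np.round([a,b],3),round(an,1))
    return s,c
E
python3 - <<'E'
from h import *
look("w1")
E
```

```text
red_vial 0.66 [352.  40. 361.  53.] mean [0.4938 0.1721] rect [0.4938 0.1721] [0.019 0.012] 62.9
red_vial 0.48 [468.  51. 505.  89.] mean [0.6913 0.1641] rect [0.6921 0.1645] [0.059 0.055] 2.0
blue_vial 0.64 [343. 157. 353. 172.] mean [0.4929 0.0061] rect [0.4928 0.0065] [0.013 0.021] 21.7
tally_counter 0.95 [326.  84. 360. 126.] mean [0.4782 0.0903] rect [0.4779 0.0891] [0.045 0.046] 47.4
slide_box 0.81 [322.   0. 360.  34.] mean [0.4689 0.2183] rect [0.4689 0.2212] [0.051 0.038] 72.5
slide_box 0.47 [470.  51. 504.  88.] mean [0.6847 0.1621] rect [0.6851 0.1626] [0.056 0.055] 3.9
slide_seat 0.7 [404.   8. 444.  86.] mean [0.5921 0.1875] rect [0.5925 0.1882] [0.062 0.118] 4.1
counter_seat 0.78 [391. 102. 438. 155.] mean [0.5886 0.0658] rect [0.5898 0.0655] [0.076 0.074] 2.4
culture_dish 0.6 [468.  55. 501.  87.] mean [0.698  0.1663] rect [0.6985 0.1666] [0.058 0.052] 11.0
culture_dish 0.2 [320. 207. 359. 254.] mean [ 0.4856 -0.0984] rect [ 0.486 -0.1  ] [0.078 0.057] 89.1
lab_timer 0.58 [319. 205. 359. 254.] mean [ 0.4853 -0.0974] rect [ 0.4857 -0.0991] [0.078 0.057] 89.2
```

View pics/w1.png

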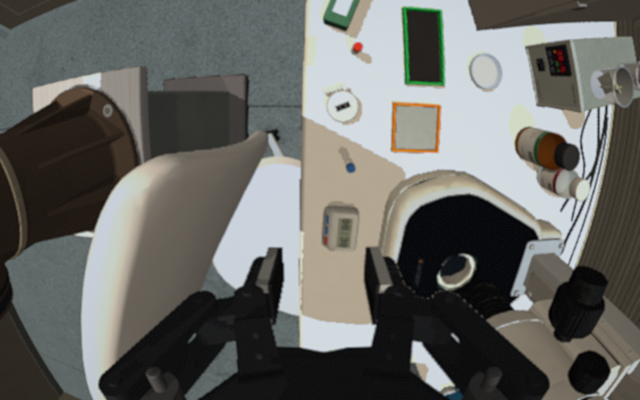

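```bash
python3 - <<'E'
from h import *
plan((.478,.089,.14,2.25),(.478,.089,.02,2.25),(.478,.089,.10,2.25),(.589,.066,.10,2.30),(.589,.066,.026,2.30))
E
```

```text
(0.478, 0.089, 0.14, 2.25) [ 0.0755  0.0273  0.1903 -0.6456]
(0.478, 0.089, 0.02, 2.25) [ 0.   -0.    0.12  0.  ]
(0.478, 0.089, 0.1, 2.25) [ 0.    0.   -0.08  0.  ]
(0.589, 0.066, 0.1, 2.3) [-0.0876  0.0719  0.     -0.05  ]
(0.589, 0.066, 0.026, 2.3) [-0.    -0.     0.074  0.   ]
```

Call:
carry_out:
  increments:
    - [0.0755, 0.0273, 0.19, 0, 0, -0.646, 1]
    - [0.0755, 0.0273, 0.19, 0, 0, -0.646, 1]
    - [0.0755, 0.0273, 0.19, 0, 0, -0.646, 1]
    - [0.0755, 0.0273, 0.19, 0, 0, -0.646, 1]
    - [0.0755, 0.0273, 0.19, 0, 0, -0.646, 1]

```text
t: 4.03
ee_pos: [0.478, 0.0901, 0.1387]
tcp_rot: [3.141, 0.0, 2.236]
wrist_force: [0.4, 0.2, 0.2]
gripper_width: 0.0856
gripper_force: 0.0
```

```bash
python3 - <<'E'
from h import *
look("w2")
plan((.478,.089,.06,2.25),(.478,.089,.02,2.25))
E
```

```text
red_vial 0.95 [386. 124. 414. 144.] mean [0.4939 0.1716] rect [0.4936 0.1714] [0.024 0.013] 14.7
blue_vial 0.82 [266. 259. 284. 293.] mean [0.493  0.0046] rect [0.4933 0.0047] [0.014 0.041] 21.8
blue_vial 0.43 [388. 124. 415. 145.] mean [0.494  0.1717] rect [0.4938 0.1715] [0.024 0.013] 14.0
tally_counter 0.82 [295. 162. 349. 228.] mean [0.4756 0.0936] rect [0.4763 0.0932] [0.044 0.051] 23.8
slide_box 0.75 [382.   4. 504.  97.] mean [0.4755 0.2441] rect [0.4763 0.2467] [0.102 0.038] 71.2
slide_box 0.73 [424. 118. 538. 251.] mean [0.5755 0.1859] rect [0.5774 0.1861] [0.062 0.108] 4.9
bay_red 0.79 [477.   1. 543.  41.] mean [0.5085 0.3344] rect [0.5148 0.3343] [0.084 0.039] 52.2
bay_red 0.67 [388. 126. 413. 143.] mean [0.497  0.1722] rect [0.4969 0.1717] [0.025 0.014] 18.3
bay_blue 0.79 [478.   3. 548.  44.] mean [0.5081 0.3347] rect [0.5144 0.3345] [0.084 0.039] 52.2
bay_blue 0.54 [225. 306. 258. 345.] mean [ 0.4995 -0.0784] rect [ 0.5004 -0.0813] [0.028 0.057] 14.7
slide_seat 0.89 [424. 120. 538. 252.] mean [0.5888 0.1884] rect [0.5905 0.1888] [0.067 0.117] 5.0
slide_seat 0.69 [228. 302. 256. 346.] mean [ 0.4992 -0.077 ] rect [ 0.5003 -0.0797] [0.028 0.058] 13.0
counter_seat 0.94 [344. 234. 439. 319.] mean [0.5791 0.0632] rect [0.5876 0.0664] [0.078 0.077] 2.9
counter_seat 0.4 [391. 126. 416. 146.] mean [0.4986 0.1728] rect [0.4981 0.1727] [0.025 0.014] 14.0
culture_dish 0.87 [497. 234. 541. 285.] mean [0.6956 0.1663] rect [0.6976 0.166 ] [0.062 0.06 ] 34.9
lab_timer 0.57 [227. 302. 255. 347.] mean [ 0.4997 -0.0786] rect [ 0.5008 -0.0815] [0.027 0.058] 13.1
(0.478, 0.089, 0.06, 2.25) [-0.0001 -0.0007  0.0815 -0.0205]
(0.478, 0.089, 0.02, 2.25) [ 0.   -0.    0.04  0.  ]
```

View pics/w2.png

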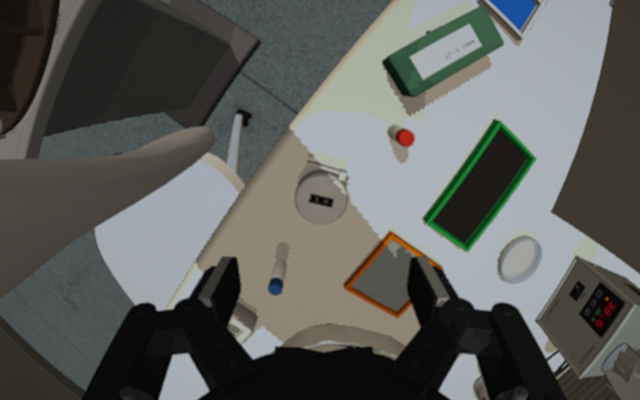

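Call:
carry_out:
  increments:
    - [0, 0, 0.04, 0, 0, 0, 1]
    - [0, 0, 0.08, 0, 0, 0, 1]
    - [0, 0, 0.119, 0, 0, 0, 1]
    - [0, 0, 0.119, 0, 0, 0, 1]
    - [0, 0, 0.119, 0, 0, 0, 0.4]
  grip_force: 30

```text
t: 5.0
ee_pos: [0.4765, 0.0895, 0.0206]
tcp_rot: [-3.138, -0.002, 2.23]
wrist_force: [0.6, 0.5, 0.7]
gripper_width: 0.0756
gripper_force: 0.0
```

Call:
carry_out:
  increments:
    - [0, 0, 0, 0, 0, 0, 0.3]
    - [0, 0, 0, 0, 0, 0, 0.3]
    - [0, 0, 0, 0, 0, 0, 0.3]
    - [0, 0, 0, 0, 0, 0, 0.3]
    - [0, 0, 0, 0, 0, 0, 0.3]

```text
t: 5.42
ee_pos: [0.4796, 0.09, 0.0241]
tcp_rot: [3.138, 0.002, 2.231]
wrist_force: [-1.4, -0.6, 13.9]
gripper_width: 0.044
gripper_force: 28.4
```

Call:
carry_out:
  increments:
    - [0, 0, -0.02, 0, 0, 0, 0.3]
    - [0, 0, -0.05, 0, 0, 0, 0.3]
    - [0, 0, -0.08, 0, 0, 0, 0.3]
    - [0, 0, -0.08, 0, 0, 0, 0.3]

```text
t: 5.75
ee_pos: [0.481, 0.0903, 0.1078]
tcp_rot: [3.134, 0.005, 2.231]
wrist_force: [2.7, -0.6, 0.2]
gripper_width: 0.0439
gripper_force: 31.6
```

```bash
python3 - <<'E'
from h import *
print(ctrl.read_state())
plan((.589,.066,.10,2.30),(.589,.066,.032,2.30))
c=read_camera("wrist")
s=ctrl.read_state();save(c,"w3")
for q in ["counter_seat","tally_counter"]:
  for k in trace(q,c)[:1]:
    print(q,k["p"],k["bbox"])
look(None,["counter_seat","slide_box","bay_blue","bay_red"])
E
```

```text
{'t': 5.75, 'joints': array([ 1.23546325e-01,  4.67368352e-01,  2.09489282e+00, -1.39978987e-05,
        5.70042645e-01, -5.36504233e-01]), 'dq': array([-0.00283201,  0.06562284,  0.03041278, -0.00085966, -0.11078002,
       -0.00116912]), 'joint_efforts': array([-1.93580850e-01, -7.55878115e+01, -2.30526906e+01, -1.75626070e-02,
        2.58518748e+00, -7.95960150e-04]), 'ee_pos': array([0.481016  , 0.09026202, 0.10775858]), 'tcp_rot': array([3.13361275, 0.00475438, 2.23083966]), 'wrist_force': array([ 2.66553566, -0.6226746 ,  0.2345571 ]), 'moment': array([-0.00787864, -0.11517646,  0.04850617]), 'gripper_force': 31.622455716133118, 'gripper_width': 0.04387772535323438}
(0.589, 0.066, 0.1, 2.3) [-0.0854  0.0704  0.0078 -0.0692]
(0.589, 0.066, 0.032, 2.3) [-0.    -0.     0.068  0.   ]
counter_seat 0.82 [344.8, 246.2, 449.9, 320.4]
tally_counter 0.62 [278.4, 206.4, 368.8, 311.4]
counter_seat 0.87 [347. 251. 454. 324.] mean [0.5788 0.08  ] rect [0.587  0.0669] [0.077 0.075] 3.0
bay_blue 0.98 [510.   0. 562.  37.] mean [0.5134 0.3298] rect [0.5188 0.3313] [0.062 0.029] 53.4
bay_red 0.95 [509.   0. 562.  35.] mean [0.5131 0.3292] rect [0.5187 0.3305] [0.063 0.03 ] 53.4
```

View pics/w3.png

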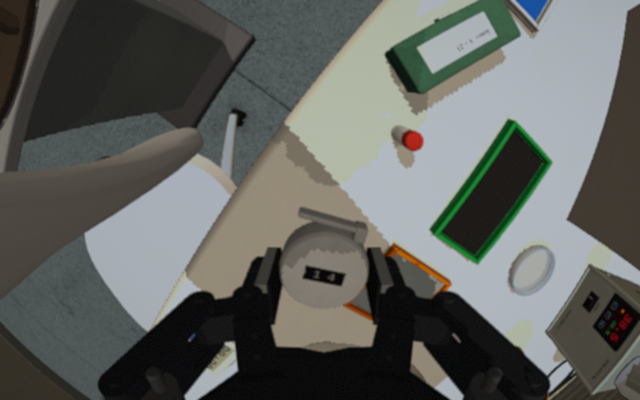

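Call:
carry_out:
  increments:
    - [-0.03, 0.025, 0, 0, 0, -0.07, 0.3]
    - [-0.06, 0.05, 0, 0, 0, -0.07, 0.3]
    - [-0.0854, 0.0704, 0.008, 0, 0, -0.07, 0.3]
    - [-0.0854, 0.0704, 0.04, 0, 0, -0.07, 0.3]
    - [-0.0854, 0.0704, 0.068, 0, 0, -0.07, 0.3]

```text
t: 6.57
ee_pos: [0.5883, 0.065, 0.0322]
tcp_rot: [3.139, 0.002, 2.3]
wrist_force: [-1.7, -0.3, -1.3]
gripper_width: 0.0436
gripper_force: 31.7
```

Call:
carry_out:
  increments:
    - [0, 0, 0, 0, 0, 0, 0.3]
    - [0, 0, 0, 0, 0, 0, 0.3]

```text
t: 6.73
ee_pos: [0.5842, 0.0654, 0.0318]
tcp_rot: [-3.138, -0.003, 2.301]
wrist_force: [-0.2, -0.6, -0.2]
gripper_width: 0.0438
gripper_force: 34.5
```

Call:
carry_out:
  increments:
    - [0, 0, -0.001, 0, 0, 0, 0.62]
    - [0, 0, -0.001, 0, 0, 0, 0.62]
    - [0, 0, -0.001, 0, 0, 0, 0.65]
    - [0, 0, -0.001, 0, 0, 0, 0.65]
    - [0, 0, -0.03, 0, 0, 0, 0.65]

```text
t: 7.15
ee_pos: [0.5835, 0.0654, 0.0607]
tcp_rot: [-3.137, -0.003, 2.301]
wrist_force: [-1.5, -1.2, 0.3]
gripper_width: 0.0555
gripper_force: 0.0
```

```bash
python3 - <<'E'
from h import *
print(ctrl.read_state()["ee_pos"])
plan((.555,.075,.14,2.3),(.476,.23,.16,1.92))
E
```

```text
[0.58351362 0.06544454 0.06065691]
(0.555, 0.075, 0.14, 2.3) [ 0.0261 -0.0149 -0.0793  0.0009]
(0.476, 0.23, 0.16, 1.92) [ 0.1682  0.0444 -0.02    0.38  ]
```

Call:
carry_out:
  increments:
    - [0.01, -0.005, -0.04, 0, 0, 0, 0.65]
    - [0.026, -0.015, -0.08, 0, 0, 0, 0.8]
    - [0.026, -0.015, -0.08, 0, 0, 0, 0.8]

```text
t: 7.4
ee_pos: [0.5578, 0.0757, 0.1496]
tcp_rot: [3.136, 0.004, 2.301]
wrist_force: [2.7, 0.5, 0.5]
gripper_width: 0.0685
gripper_force: 0.0
```

```bash
python3 - <<'E'
from h import *
look(None,["tally_counter","counter_seat"])
plan((.476,.19,.17,1.85),(.476,.19,.17,1.24))
E
```

```text
tally_counter 0.8 [314. 187. 366. 246.] mean [0.584 0.07 ] rect [0.5853 0.0698] [0.047 0.053] 28.8
counter_seat 0.7 [286. 168. 396. 269.] mean [0.5887 0.067 ] rect [0.5897 0.0657] [0.076 0.075] 2.9
(0.476, 0.19, 0.17, 1.85) [ 0.1402  0.0158 -0.0256  0.4511]
(0.476, 0.19, 0.17, 1.24) [0.   0.   0.   0.61]
```

Call:
carry_out:
  increments:
    - [0.14, 0.016, -0.026, 0, 0, 0.45, 1]
    - [0.14, 0.016, -0.026, 0, 0, 0.45, 1]
    - [0.14, 0.016, -0.026, 0, 0, 0.45, 1]
    - [0.14, 0.016, -0.026, 0, 0, 0.45, 1]
    - [0.14, 0.016, -0.026, 0, 0, 0.6, 1]

```text
t: 7.97
ee_pos: [0.473, 0.1928, 0.1688]
tcp_rot: [-3.139, -0.0, 1.723]
wrist_force: [0.6, 0.9, 0.6]
gripper_width: 0.0852
gripper_force: 0.0
```

Call:
carry_out:
  increments:
    - [0, 0, 0, 0, 0, 0.46, 1]
    - [0, 0, 0, 0, 0, 0.46, 1]
    - [0, 0, 0, 0, 0, 0.46, 1]
    - [0, 0, 0, 0, 0, 0.46, 1]
    - [0, 0, 0, 0, 0, 0.46, 1]

```text
t: 8.38
ee_pos: [0.4757, 0.1897, 0.1681]
tcp_rot: [-3.14, 0.001, 1.261]
wrist_force: [-0.6, 0.1, -1.3]
gripper_width: 0.0854
gripper_force: 0.0
```

```bash
python3 - <<'E'
from h import *
print(ctrl.read_state()["joints"],ctrl.read_state()["tcp_rot"])
look("w4",["slide_box","bay_blue","bay_red","red_vial","slide_seat"])
E
```

```text
[ 3.20292228e-01  3.98487196e-01  1.99061489e+00 -3.22631412e-05
  7.54370768e-01  6.29862331e-01] [-3.14008624e+00  1.12531701e-03  1.26125060e+00]
slide_box 0.92 [276.  69. 324. 187.] mean [0.4784 0.2517] rect [0.4775 0.2509] [0.096 0.037] 71.5
bay_blue 0.66 [254.   0. 335.  58.] mean [0.4991 0.3429] rect [0.5011 0.3485] [0.054 0.06 ] 3.5
bay_red 0.98 [256.   0. 334.  55.] mean [0.4991 0.3431] rect [0.5008 0.3484] [0.054 0.059] 3.3
bay_red 0.5 [392.  83. 481. 217.] mean [0.5916 0.1935] rect [0.5922 0.19  ] [0.063 0.12 ] 4.3
red_vial 0.76 [340. 191. 355. 217.] mean [0.4927 0.1703] rect [0.4929 0.1706] [0.026 0.013] 80.9
slide_seat 0.56 [393.  85. 481. 213.] mean [0.5916 0.1934] rect [0.5922 0.1901] [0.063 0.12 ] 4.4
```

View pics/w4.png

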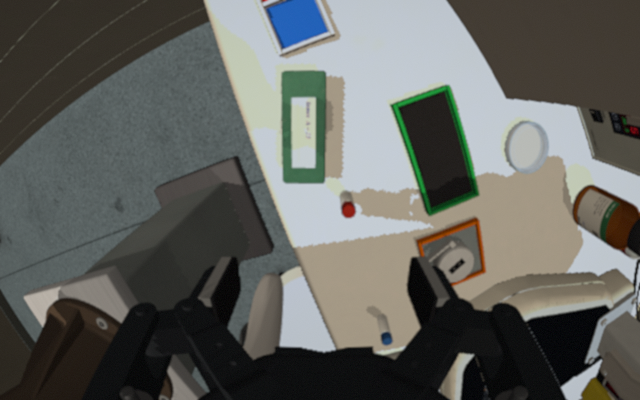

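```bash
python3 - <<'E'
from h import *
plan((.478,.2505,.12,1.248),(.478,.2505,.038,1.248),(.478,.2505,.11,1.248),(.592,.190,.11,1.647),(.592,.19,.043,1.647))
E
```

```text
(0.478, 0.2505, 0.12, 1.248) [ 0.0585 -0.0161  0.049   0.0195]
(0.478, 0.2505, 0.038, 1.248) [ 0.    -0.     0.082  0.   ]
(0.478, 0.2505, 0.11, 1.248) [ 0.     0.    -0.072  0.   ]
(0.592, 0.19, 0.11, 1.647) [-0.0212  0.1273  0.     -0.399 ]
(0.592, 0.19, 0.043, 1.647) [ 0.    -0.     0.067  0.   ]
```

Call:
carry_out:
  increments:
    - [0.03, -0.008, 0.02, 0, 0, 0.013, 1]
    - [0.0585, -0.016, 0.049, 0, 0, 0.013, 1]
    - [0.0585, -0.016, 0.085, 0, 0, 0.013, 1]
    - [0.0585, -0.016, 0.115, 0, 0, 0.013, 1]
    - [0.0585, -0.016, 0.13, 0, 0, 0.013, 1]

```text
t: 9.1
ee_pos: [0.4767, 0.2504, 0.0361]
tcp_rot: [-3.139, 0.002, 1.255]
wrist_force: [-1.9, -0.2, -0.8]
gripper_width: 0.0851
gripper_force: 0.0
```

Call:
carry_out:
  increments:
    - [0, 0, 0.001, 0, 0, 0, 1]
    - [0, 0, 0.001, 0, 0, 0, 0.3]
    - [0, 0, 0.001, 0, 0, 0, 0.3]
    - [0, 0, 0.001, 0, 0, 0, 0.3]
    - [0, 0, 0.001, 0, 0, 0, 0.3]
  grip_force: 50

```text
t: 9.52
ee_pos: [0.4791, 0.2508, 0.0397]
tcp_rot: [3.14, -0.002, 1.253]
wrist_force: [-0.1, 0.0, -0.6]
gripper_width: 0.0388
gripper_force: 0.0
```

Call:
carry_out:
  increments:
    - [0, 0, 0, 0, 0, 0, 0.3]
    - [0, 0, 0, 0, 0, 0, 0.3]
    - [0, 0, -0.025, 0, 0, 0, 0.3]
    - [0, 0, -0.05, 0, 0, 0, 0.3]
    - [0, 0, -0.07, 0, 0, 0, 0.3]

```text
t: 9.93
ee_pos: [0.4785, 0.2506, 0.1104]
tcp_rot: [3.141, -0.001, 1.253]
wrist_force: [0.2, 0.1, -1.6]
gripper_width: 0.0353
gripper_force: 51.9
```

```bash
python3 - <<'E'
from h import *
s=ctrl.read_state();print(s["ee_pos"],s["wrist_force"],s["gripper_width"])
c=read_camera("wrist");save(c,"w5")
plan((.592,.190,.11,1.647),(.592,.19,.043,1.647))
E
```

```text
[0.47854273 0.25056166 0.1103984 ] [ 0.18113283  0.05259164 -1.57267629] 0.03531429048136471
(0.592, 0.19, 0.11, 1.647) [-0.0233  0.1254  0.0036 -0.3942]
(0.592, 0.19, 0.043, 1.647) [ 0.    -0.     0.067  0.   ]
```

View pics/w5.png

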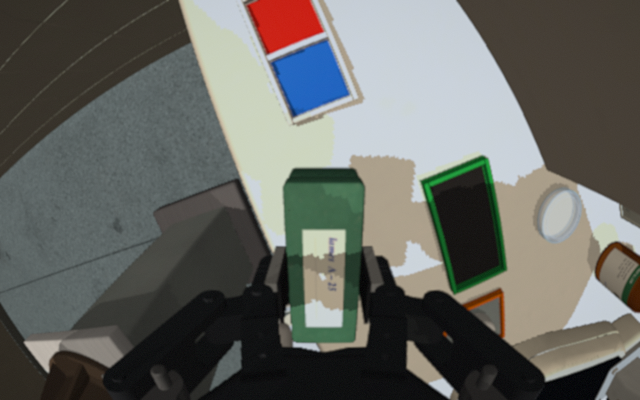

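Call:
carry_out:
  increments:
    - [-0.006, 0.031, 0, 0, 0, -0.1, 0.3]
    - [-0.012, 0.062, 0, 0, 0, -0.2, 0.3]
    - [-0.018, 0.094, 0, 0, 0, -0.3, 0.3]
    - [-0.023, 0.125, 0, 0, 0, -0.394, 0.3]
    - [-0.023, 0.125, 0.02, 0, 0, -0.394, 0.3]

```text
t: 10.4
ee_pos: [0.5976, 0.1879, 0.0923]
tcp_rot: [3.131, -0.001, 1.652]
wrist_force: [0.1, 0.8, -1.1]
gripper_width: 0.0356
gripper_force: 51.9
```

```bash
python3 - <<'E'
from h import *
look(None,["slide_seat","slide_box"])
plan((.592,.19,.046,1.647))
E
```

```text
slide_seat 0.58 [271. 130. 362. 244.] mean [0.5857 0.2292] rect [0.5926 0.2082] [0.06  0.084] 4.6
slide_box 0.72 [285. 165. 366. 344.] mean [0.6013 0.1686] rect [0.6022 0.1579] [0.053 0.145] 5.0
(0.592, 0.19, 0.046, 1.647) [ 0.0009  0.0029  0.0418 -0.0015]
```

```bash
python3 - <<'E'
from h import *
s,c=look(None,["slide_box"],z=.084)
print(s["ee_pos"],s["tcp_rot"])
look(None,["slide_seat"])
E
```

```text
slide_box 0.68 [281. 164. 365. 348.] mean [0.5897 0.2011] rect [0.5904 0.1936] [0.036 0.101] 4.1
[0.58918739 0.18888131 0.0878065 ] [-3.13983025e+00  2.70247962e-04  1.64547560e+00]
```

```bash
python3 - <<'E'
from h import *
plan((.5905,.1875,.046,1.647))
E
```

```text
(0.5905, 0.1875, 0.046, 1.647) [-0.0026  0.0007  0.0433  0.0002]
```

Call:
carry_out:
  increments:
    - [-0.002, 0, 0.015, 0, 0, 0, 0.3]
    - [-0.002, 0, 0.028, 0, 0, 0, 0.3]
    - [-0.002, 0, 0.035, 0, 0, 0, 0.3]
    - [-0.002, 0, 0.04, 0, 0, 0, 0.3]
    - [-0.002, 0, 0.042, 0, 0, 0, 0.3]

```text
t: 11.17
ee_pos: [0.5894, 0.1877, 0.0455]
tcp_rot: [-3.14, 0.0, 1.647]
wrist_force: [0.2, 0.5, -1.6]
gripper_width: 0.0358
gripper_force: 51.9
```

Call:
carry_out:
  increments:
    - [0, 0, 0, 0, 0, 0, 0.3]
    - [0, 0, 0, 0, 0, 0, 0.3]

```text
t: 11.33
ee_pos: [0.59, 0.1877, 0.0465]
tcp_rot: [3.141, -0.0, 1.647]
wrist_force: [-0.1, 0.2, -1.4]
gripper_width: 0.0357
gripper_force: 51.9
```

Call:
carry_out:
  increments:
    - [0, 0, 0.002, 0, 0, 0, 0.3]
    - [0, 0, 0.002, 0, 0, 0, 0.75]
    - [0, 0, 0.002, 0, 0, 0, 0.75]
    - [0, 0, 0.002, 0, 0, 0, 0.75]
    - [0, 0, 0.002, 0, 0, 0, 0.75]

```text
t: 11.75
ee_pos: [0.5901, 0.1876, 0.0445]
tcp_rot: [3.141, -0.0, 1.647]
wrist_force: [0.3, -0.2, 0.2]
gripper_width: 0.0641
gripper_force: 0.0
```

Call:
carry_out:
  increments:
    - [0, 0, -0.02, 0, 0, 0, 0.75]
    - [0, 0, -0.05, 0, 0, 0, 0.75]
    - [0, 0, -0.09, 0, 0, 0, 0.75]
    - [0, 0, -0.11, 0, 0, 0, 0.75]
    - [0, 0, -0.11, 0, 0, 0, 0.75]

```text
t: 12.17
ee_pos: [0.5925, 0.1883, 0.1594]
tcp_rot: [3.134, -0.001, 1.647]
wrist_force: [1.2, 1.5, 0.0]
gripper_width: 0.0642
gripper_force: 0.0
```

```bash
python3 - <<'E'
from h import *
look(None,["slide_seat","red_vial"])
look(None,["slide_box"],z=.037)
plan((.493,.165,.155,1.647))
E
```

```text
slide_seat 0.95 [288. 124. 358. 245.] mean [0.5975 0.2045] rect [0.5949 0.1905] [0.061 0.117] 4.2
red_vial 0.65 [200. 190. 227. 219.] mean [0.4922 0.1707] rect [0.4923 0.1709] [0.033 0.013] 45.7
red_vial 0.51 [400. 186. 454. 244.] mean [0.6936 0.1727] rect [0.6942 0.1718] [0.053 0.057] 53.3
slide_box 0.63 [301. 135. 346. 256.] mean [0.5912 0.1919] rect [0.5911 0.1896] [0.037 0.1  ] 4.5
(0.493, 0.165, 0.155, 1.647) [-0.015  -0.0976 -0.0018 -0.0002]
```

Call:
carry_out:
  increments:
    - [-0.009, -0.049, 0, 0, 0, 0, 0.75]
    - [-0.009, -0.098, 0, 0, 0, 0, 0.75]
    - [-0.009, -0.098, 0.02, 0, 0, 0, 0.75]
    - [-0.009, -0.098, 0.02, 0, 0, 0, 0.75]

```text
t: 12.75
ee_pos: [0.4869, 0.1699, 0.1312]
tcp_rot: [-3.134, 0.001, 1.647]
wrist_force: [-1.0, -0.1, -0.5]
gripper_width: 0.0642
gripper_force: 0.0
```

```bash
python3 - <<'E'
from h import *
s,c=look("w6",["red_vial"])
k=trace("red_vial",c)[0];ys,xs=np.nonzero(k["mask"])
print(s["ee_pos"],[wz(c,s,xs.mean(),ys.max(),z).round(4) for z in (0,.022,.044)],[wz(c,s,xs.mean(),ys.min(),z).round(4) for z in (0,.044)])
plan((.493,.171,.034,1.647))
E
```

```text
red_vial 0.83 [322. 189. 340. 220.] mean [0.4933 0.1697] rect [0.4936 0.1698] [0.013 0.026] 4.4
[0.48690875 0.16993515 0.13122319] [array([0.4955, 0.1473, 0.    ]), array([0.4944, 0.1566, 0.022 ]), array([0.4933, 0.1659, 0.044 ])] [array([0.4931, 0.1762, 0.    ]), array([0.4913, 0.1897, 0.044 ])]
(0.493, 0.171, 0.034, 1.647) [-0.0003 -0.0005  0.0999 -0.0001]
```

Call:
carry_out:
  increments:
    - [0, 0, 0.03, 0, 0, 0, 0.75]
    - [0, 0, 0.06, 0, 0, 0, 0.75]
    - [0, 0, 0.085, 0, 0, 0, 0.75]
    - [0, 0, 0.1, 0, 0, 0, 0.75]
    - [0, 0, 0.1, 0, 0, 0, 0.75]

```text
t: 13.32
ee_pos: [0.4927, 0.1709, 0.0315]
tcp_rot: [-3.138, 0.001, 1.647]
wrist_force: [-1.0, 0.4, -0.4]
gripper_width: 0.0643
gripper_force: 0.0
```

Call:
carry_out:
  increments:
    - [0, 0, 0, 0, 0, 0, 0.5]
    - [0, 0, 0, 0, 0, 0, 0.3]
    - [0, 0, 0, 0, 0, 0, 0.1]
    - [0, 0, 0, 0, 0, 0, 0.1]
    - [0, 0, 0, 0, 0, 0, 0.1]
  grip_force: 20

```text
t: 13.73
ee_pos: [0.4937, 0.1714, 0.0353]
tcp_rot: [3.14, -0.0, 1.647]
wrist_force: [-0.1, -0.2, 6.6]
gripper_width: 0.0116
gripper_force: 19.8
```

Call:
carry_out:
  increments:
    - [0, 0, 0, 0, 0, 0, 0.1]
    - [0, 0, 0, 0, 0, 0, 0.1]
    - [0, 0, 0, 0, 0, 0, 0.1]

```text
t: 13.98
ee_pos: [0.4937, 0.1714, 0.0353]
tcp_rot: [3.14, -0.0, 1.647]
wrist_force: [0.0, -0.0, 9.4]
gripper_width: 0.0119
gripper_force: 19.9
```

Call:
carry_out:
  increments:
    - [0, 0, -0.03, 0, 0, 0, 0.1]
    - [0, 0, -0.06, 0, 0, 0, 0.1]
    - [0.035, 0, -0.075, 0, 0, 0, 0.1]
    - [0.07, 0, -0.075, 0, 0, 0, 0.1]
    - [0.1, 0, -0.075, 0, 0, 0, 0.1]

```text
t: 14.4
ee_pos: [0.4862, 0.2727, 0.1115]
tcp_rot: [3.138, -0.002, 1.646]
wrist_force: [0.3, 0.0, -0.8]
gripper_width: 0.0118
gripper_force: 19.7
```

Call:
carry_out:
  increments:
    - [0, 0, 0, 0, 0, 0, 0.1]
    - [0, 0, 0, 0, 0, 0, 0.1]

```text
t: 14.57
ee_pos: [0.4852, 0.2723, 0.1099]
tcp_rot: [3.141, -0.0, 1.649]
wrist_force: [-0.1, -0.2, -1.4]
gripper_width: 0.0115
gripper_force: 19.7
```

```bash
python3 - <<'E'
from h import *
s,c=look("w7",["bay_red","bay_blue","red_vial"]);print(s["ee_pos"],s["gripper_width"])
h=cv2.cvtColor(c["img"],cv2.COLOR_RGB2HSV)
for n,lo,hi in [("red",(0,170,80),(8,255,255)),("blue",(100,150,80),(125,255,255))]:
    m=cv2.inRange(h,lo,hi);k,l,st,ce=cv2.connectedComponentsWithStats(m);i=1+st[1:,4].argmax()
    ys,xs=np.nonzero(l==i);P=np.array([wz(c,s,x,y,.004)[:2] for x,y in zip(xs,ys)],np.float32);print(n,st[i],cv2.minAreaRect(P),P.mean(0))
E
```

```text
bay_red 0.68 [314.   4. 392. 149.] mean [0.499  0.3722] rect [0.4995 0.3725] [0.054 0.104] 3.8
bay_blue 0.96 [312.   7. 392. 154.] mean [0.4992 0.3723] rect [0.4998 0.3724] [0.054 0.105] 3.8
bay_blue 0.45 [410. 250. 466. 342.] mean [0.5965 0.2099] rect [0.5981 0.1882] [0.054 0.102] 4.7
[0.48516426 0.27232331 0.1098778 ] 0.011513589835822817
red [ 322   16   61   59 3369] ((0.4978923201560974, 0.3973965644836426), (0.04374699667096138, 0.04321786388754845), 3.8669888973236084) [0.49774873 0.397229  ]
blue [ 321   81   60   60 3386] ((0.5008707046508789, 0.34744587540626526), (0.043565861880779266, 0.04345937818288803), 3.1283481121063232) [0.50073785 0.34767482]
```

View pics/w7.png

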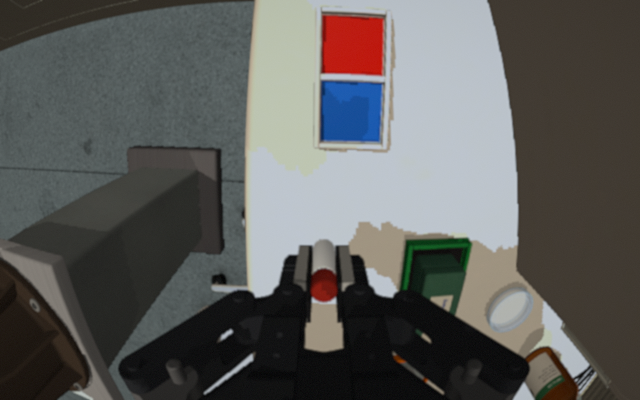

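```bash
python3 - <<'E'
from h import *
plan((.498,.397,.11,1.647),(.498,.397,.041,1.647))
E
```

```text
(0.498, 0.397, 0.11, 1.647) [ 0.1257  0.0223 -0.0007 -0.0011]
(0.498, 0.397, 0.041, 1.647) [ 0.    -0.     0.069  0.   ]
```

Call:
carry_out:
  increments:
    - [0.035, 0.006, 0, 0, 0, 0, 0.1]
    - [0.07, 0.012, 0, 0, 0, 0, 0.1]
    - [0.1, 0.018, 0, 0, 0, 0, 0.1]
    - [0.126, 0.022, 0, 0, 0, 0, 0.1]
    - [0.126, 0.022, 0.01, 0, 0, 0, 0.1]

```text
t: 15.18
ee_pos: [0.4997, 0.4024, 0.1008]
tcp_rot: [3.137, -0.003, 1.648]
wrist_force: [-0.4, -0.5, 0.3]
gripper_width: 0.0123
gripper_force: 19.7
```

Call:
carry_out:
  increments:
    - [0, 0, 0.02, 0, 0, 0, 0.1]
    - [0, 0, 0.04, 0, 0, 0, 0.1]
    - [0, 0, 0.053, 0, 0, 0, 0.1]
    - [0, 0, 0.057, 0, 0, 0, 0.1]
    - [0, 0, 0.057, 0, 0, 0, 0.1]

```text
t: 15.6
ee_pos: [0.4973, 0.397, 0.0412]
tcp_rot: [-3.14, 0.001, 1.646]
wrist_force: [-0.5, 0.6, 0.1]
gripper_width: 0.0116
gripper_force: 19.7
```

Call:
carry_out:
  increments:
    - [0, 0, 0, 0, 0, 0, 0.1]
    - [0, 0, 0, 0, 0, 0, 0.1]

```text
t: 15.77
ee_pos: [0.4983, 0.3983, 0.0433]
tcp_rot: [3.14, -0.001, 1.646]
wrist_force: [-0.1, 0.1, -0.7]
gripper_width: 0.0115
gripper_force: 19.7
```

Call:
carry_out:
  increments:
    - [0, 0, 0.002, 0, 0, 0, 0.1]
    - [0, 0, 0.0035, 0, 0, 0, 0.1]
    - [0, 0, 0.0035, 0, 0, 0, 0.1]

```text
t: 16.02
ee_pos: [0.4981, 0.3985, 0.0394]
tcp_rot: [3.14, -0.001, 1.647]
wrist_force: [0.4, 0.8, 3.8]
gripper_width: 0.0118
gripper_force: 20.0
```

Call:
carry_out:
  increments:
    - [0, 0, 0, 0, 0, 0, 0.2]
    - [0, 0, 0, 0, 0, 0, 0.3]
    - [0, 0, 0, 0, 0, 0, 0.4]
    - [0, 0, 0, 0, 0, 0, 0.45]
    - [0, 0, 0, 0, 0, 0, 0.45]

```text
t: 16.43
ee_pos: [0.4976, 0.3982, 0.0388]
tcp_rot: [-3.141, 0.0, 1.647]
wrist_force: [0.4, 0.2, -1.3]
gripper_width: 0.0386
gripper_force: 0.0
```

Call:
carry_out:
  increments:
    - [0, 0, -0.02, 0, 0, 0, 0.45]
    - [0, 0, -0.05, 0, 0, 0, 0.45]
    - [0, 0, -0.09, 0, 0, 0, 0.6]
    - [0, 0, -0.12, 0, 0, 0, 0.75]
    - [0, 0, -0.12, 0, 0, 0, 0.75]

```text
t: 16.85
ee_pos: [0.5002, 0.4001, 0.1651]
tcp_rot: [3.134, -0.004, 1.647]
wrist_force: [0.4, 0.8, 0.2]
gripper_width: 0.0638
gripper_force: 0.0
```

```bash
python3 - <<'E'
from h import *
s,c=look("w8",["red_vial"],z=.026)
plan((.49,.2,.16,1.647),(.493,0.01,.14,1.647))
E
```

```text
red_vial 0.91 [314. 184. 327. 210.] mean [0.4998 0.3975] rect [0.4997 0.3974] [0.013 0.024] 4.5
(0.49, 0.2, 0.16, 1.647) [-0.1974 -0.0233  0.0003 -0.0002]
(0.493, 0.01, 0.14, 1.647) [-0.1897 -0.0115  0.02    0.    ]
```

View pics/w8.png

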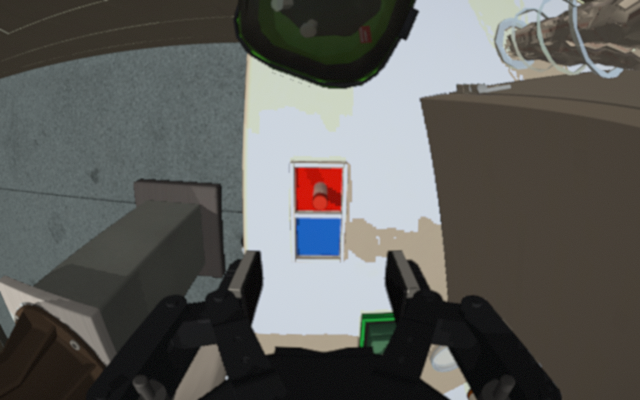

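Call:
carry_out:
  increments:
    - [-0.197, -0.023, 0, 0, 0, 0, 0.5]
    - [-0.197, -0.023, 0, 0, 0, 0, 0.5]
    - [-0.197, -0.023, 0, 0, 0, 0, 0.5]
    - [-0.197, -0.023, 0, 0, 0, 0, 0.5]
    - [-0.197, -0.023, 0, 0, 0, 0, 0.5]

```text
t: 17.37
ee_pos: [0.4879, 0.1971, 0.1574]
tcp_rot: [-3.139, 0.001, 1.647]
wrist_force: [0.0, -0.8, 0.0]
gripper_width: 0.0429
gripper_force: 0.0
```

Call:
carry_out:
  increments:
    - [-0.19, -0.012, 0.02, 0, 0, 0, 0.5]
    - [-0.19, -0.012, 0.02, 0, 0, 0, 0.5]
    - [-0.19, -0.012, 0.02, 0, 0, 0, 0.5]
    - [-0.19, -0.012, 0.02, 0, 0, 0, 0.5]
    - [-0.19, -0.012, 0.02, 0, 0, 0, 0.5]

```text
t: 17.78
ee_pos: [0.4907, 0.0065, 0.1373]
tcp_rot: [-3.139, 0.0, 1.646]
wrist_force: [-0.6, 0.3, -0.4]
gripper_width: 0.0426
gripper_force: 0.0
```

Call:
carry_out:
  increments:
    - [0, 0, 0, 0, 0, 0, 0.5]
    - [0, 0, 0, 0, 0, 0, 0.5]
    - [0, 0, 0, 0, 0, 0, 0.5]

```text
t: 18.03
ee_pos: [0.4916, 0.0099, 0.1381]
tcp_rot: [-3.14, -0.0, 1.646]
wrist_force: [0.0, 0.2, 0.1]
gripper_width: 0.0427
gripper_force: 0.0
```

```bash
python3 - <<'E'
from h import *
s,c=look("w9",["blue_vial"]);print(s["ee_pos"])
k=trace("blue_vial",c)[0];ys,xs=np.nonzero(k["mask"])
print([wz(c,s,xs.mean(),ys.max(),z).round(4) for z in (.022,.044)],[wz(c,s,xs.mean(),ys.min(),z).round(4) for z in (0,.044)])
plan((.493,.005,.034,1.647))
E
```

```text
blue_vial 0.7 [314. 190. 330. 224.] mean [0.4923 0.0042] rect [0.492  0.0047] [0.013 0.026] 4.3
[0.49157504 0.00985487 0.13805934]
[array([ 0.4933, -0.0084,  0.022 ]), array([0.4927, 0.001 , 0.044 ])] [array([0.4917, 0.0109, 0.    ]), array([0.4909, 0.025 , 0.044 ])]
(0.493, 0.005, 0.034, 1.647) [-0.0057  0.0006  0.1046  0.0013]
```

View pics/w9.png

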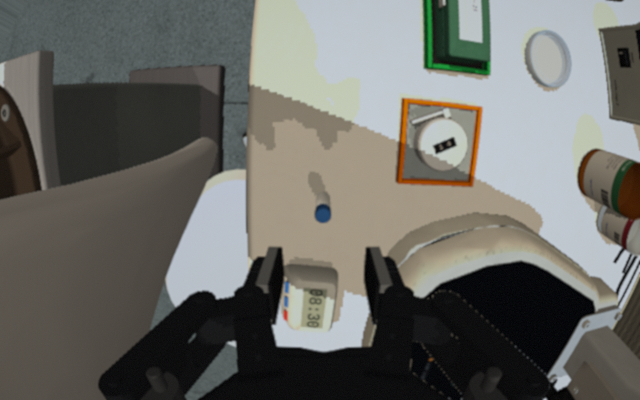

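Call:
carry_out:
  increments:
    - [-0.002, 0, 0.03, 0, 0, 0, 0.5]
    - [-0.0045, 0, 0.06, 0, 0, 0, 0.5]
    - [-0.0045, 0, 0.088, 0, 0, 0, 0.5]
    - [-0.0045, 0, 0.103, 0, 0, 0, 0.5]
    - [-0.0045, 0, 0.103, 0, 0, 0, 0.5]

```text
t: 18.6
ee_pos: [0.4907, 0.0061, 0.0331]
tcp_rot: [-3.137, -0.001, 1.648]
wrist_force: [-0.9, -0.3, -0.1]
gripper_width: 0.0424
gripper_force: 0.0
```

Call:
carry_out:
  increments:
    - [0, 0, 0, 0, 0, 0, 0.4]
    - [0, 0, 0, 0, 0, 0, 0.25]
    - [0, 0, 0, 0, 0, 0, 0.1]
    - [0, 0, 0, 0, 0, 0, 0.1]
    - [0, 0, 0, 0, 0, 0, 0.1]

```text
t: 19.02
ee_pos: [0.4934, 0.0052, 0.0369]
tcp_rot: [3.139, 0.0, 1.647]
wrist_force: [-0.0, 2.4, 9.3]
gripper_width: 0.0121
gripper_force: 20.7
```

Call:
carry_out:
  increments:
    - [0, 0, 0, 0, 0, 0, 0.1]
    - [0, 0, -0.02, 0, 0, 0, 0.1]
    - [0, 0, -0.05, 0, 0, 0, 0.1]
    - [0, 0, -0.08, 0, 0, 0, 0.1]
    - [0, 0, -0.085, 0, 0, 0, 0.1]

```text
t: 19.43
ee_pos: [0.4945, 0.0051, 0.1252]
tcp_rot: [3.136, 0.001, 1.647]
wrist_force: [2.6, 0.2, 0.6]
gripper_width: 0.0121
gripper_force: 20.0
```

```bash
python3 - <<'E'
from h import *
s,c=look(None,["blue_vial"],z=.11);print(s["ee_pos"],s["gripper_width"])
plan((.491,.175,.12,1.647),(.501,.3475,.115,1.647),(.501,.3475,.045,1.647))
E
```

```text
blue_vial 0.81 [310. 238. 334. 302.] mean [0.4962 0.0027] rect [0.4963 0.0025] [0.014 0.038] 4.0
[0.49449445 0.00505922 0.12515018] 0.012054599987681259
(0.491, 0.175, 0.12, 1.647) [ 0.1697  0.0102  0.0026 -0.0002]
(0.501, 0.3475, 0.115, 1.647) [0.1712 0.0231 0.005  0.    ]
(0.501, 0.3475, 0.045, 1.647) [ 0.   -0.    0.07  0.  ]
```

Call:
carry_out:
  increments:
    - [0.03, 0, 0, 0, 0, 0, 0.1]
    - [0.07, 0.004, 0, 0, 0, 0, 0.1]
    - [0.11, 0.007, 0, 0, 0, 0, 0.1]
    - [0.145, 0.009, 0, 0, 0, 0, 0.1]
    - [0.17, 0.01, 0.003, 0, 0, 0, 0.1]

```text
t: 19.95
ee_pos: [0.489, 0.178, 0.117]
tcp_rot: [-3.141, -0.0, 1.648]
wrist_force: [0.5, 0.0, -0.2]
gripper_width: 0.0117
gripper_force: 20.0
```

Call:
carry_out:
  increments:
    - [0.035, 0.005, 0, 0, 0, 0, 0.1]
    - [0.075, 0.01, 0, 0, 0, 0, 0.1]
    - [0.115, 0.016, 0, 0, 0, 0, 0.1]
    - [0.15, 0.02, 0.003, 0, 0, 0, 0.1]
    - [0.171, 0.023, 0.005, 0, 0, 0, 0.1]

```text
t: 20.37
ee_pos: [0.4989, 0.351, 0.1114]
tcp_rot: [-3.141, -0.0, 1.648]
wrist_force: [-0.7, 0.6, -0.8]
gripper_width: 0.0118
gripper_force: 20.0
```

Call:
carry_out:
  increments:
    - [0, 0, 0, 0, 0, 0, 0.1]
    - [0, 0, 0, 0, 0, 0, 0.1]
    - [0, 0, 0, 0, 0, 0, 0.1]

```text
t: 20.62
ee_pos: [0.4987, 0.3469, 0.1116]
tcp_rot: [-3.14, 0.001, 1.647]
wrist_force: [0.2, -0.1, 0.4]
gripper_width: 0.0119
gripper_force: 20.0
```

```bash
python3 - <<'E'
from h import *
plan((.501,.3475,.046,1.647))
E
```

```text
(0.501, 0.3475, 0.046, 1.647) [0.0004 0.0023 0.0656 0.0001]
```

Call:
carry_out:
  increments:
    - [0, 0.002, 0.02, 0, 0, 0, 0.1]
    - [0, 0.002, 0.045, 0, 0, 0, 0.1]
    - [0, 0.002, 0.06, 0, 0, 0, 0.1]
    - [0, 0.002, 0.066, 0, 0, 0, 0.1]
    - [0, 0.002, 0.066, 0, 0, 0, 0.1]

```text
t: 21.03
ee_pos: [0.5007, 0.3462, 0.0453]
tcp_rot: [-3.139, 0.001, 1.646]
wrist_force: [-0.1, -0.1, 0.5]
gripper_width: 0.0118
gripper_force: 20.0
```

Call:
carry_out:
  increments:
    - [0, 0, 0, 0, 0, 0, 0.1]
    - [0, 0, 0, 0, 0, 0, 0.1]
    - [0, 0, 0.002, 0, 0, 0, 0.1]
    - [0, 0, 0.004, 0, 0, 0, 0.1]
    - [0, 0, 0.004, 0, 0, 0, 0.1]

```text
t: 21.45
ee_pos: [0.5016, 0.3479, 0.043]
tcp_rot: [3.141, -0.0, 1.647]
wrist_force: [-0.6, 0.2, 0.0]
gripper_width: 0.0116
gripper_force: 20.0
```

Lower until the vial touches.

Call:
carry_out:
  increments:
    - [0, 0, 0.0015, 0, 0, 0, 0.1]
    - [0, 0, 0.003, 0, 0, 0, 0.1]
    - [0, 0, 0.003, 0, 0, 0, 0.1]

```text
t: 21.7
ee_pos: [0.5018, 0.3482, 0.0405]
tcp_rot: [3.141, -0.001, 1.647]
wrist_force: [-2.3, -0.5, 12.4]
gripper_width: 0.0117
gripper_force: 21.3
```

Call:
carry_out:
  increments:
    - [0, 0, 0, 0, 0, 0, 0.2]
    - [0, 0, 0, 0, 0, 0, 0.3]
    - [0, 0, 0, 0, 0, 0, 0.4]
    - [0, 0, 0, 0, 0, 0, 0.45]
    - [0, 0, 0, 0, 0, 0, 0.45]

```text
t: 22.12
ee_pos: [0.5014, 0.3478, 0.0397]
tcp_rot: [-3.141, 0.0, 1.647]
wrist_force: [-0.7, 0.0, 0.9]
gripper_width: 0.0385
gripper_force: 0.0
```

Call:
carry_out:
  increments:
    - [0, 0, -0.02, 0, 0, 0, 0.45]
    - [0, 0, -0.05, 0, 0, 0, 0.45]
    - [0, 0, -0.09, 0, 0, 0, 0.45]
    - [0, 0, -0.12, 0, 0, 0, 0.45]
    - [-0.03, 0, -0.14, 0, 0, 0, 0.45]

```text
t: 22.53
ee_pos: [0.505, 0.3216, 0.1832]
tcp_rot: [3.137, -0.003, 1.649]
wrist_force: [0.1, -0.2, 0.2]
gripper_width: 0.0383
gripper_force: 0.0
```

Call:
carry_out:
  increments:
    - [-0.04, 0, 0, 0, 0, 0, 0.45]
    - [-0.08, 0, 0, 0, 0, 0, 0.45]
    - [-0.1, 0, 0, 0, 0, 0, 0.45]
    - [-0.1, 0, 0, 0, 0, 0, 0.45]
    - [-0.1, 0, 0, 0, 0, 0, 0.45]

```text
t: 22.95
ee_pos: [0.5116, 0.2172, 0.18]
tcp_rot: [3.141, -0.0, 1.645]
wrist_force: [-0.8, 0.1, -0.2]
gripper_width: 0.0381
gripper_force: 0.0
```

```bash
python3 - <<'E'
from h import *
s,c=look("w10",["red_vial","blue_vial"],z=.026);look(None,["tally_counter"],z=.024);look(None,["slide_box"],z=.037);look(None,["counter_seat","slide_seat","culture_dish","lab_timer"])
E
```

```text
blue_vial 0.52 [314.  32. 330.  58.] mean [0.5035 0.3492] rect [0.5034 0.3492] [0.013 0.019] 4.2
tally_counter 0.57 [354. 297. 374. 332.] mean [0.5682 0.0726] rect [0.569  0.0704] [0.012 0.051] 19.2
tally_counter 0.39 [290.   2. 352.  79.] mean [0.5006 0.3557] rect [0.5003 0.356 ] [0.053 0.074] 4.3
slide_box 0.82 [375. 171. 426. 274.] mean [0.588 0.197] rect [0.5883 0.1911] [0.043 0.105] 4.0
slide_box 0.54 [344. 285. 410. 335.] mean [0.5594 0.0924] rect [0.5808 0.0916] [0.067 0.07 ] 1.9
counter_seat 0.55 [346. 282. 409. 337.] mean [0.5674 0.0688] rect [0.5894 0.0683] [0.075 0.079] 2.2
culture_dish 0.55 [456. 216. 504. 260.] mean [0.6974 0.168 ] rect [0.6974 0.1665] [0.058 0.062] 57.5
lab_timer 0.34 [318.   1. 332.   5.] mean [0.4989 0.3944] rect [0.4988 0.3939] [0.009 0.005] 4.3
```

View pics/w10.png

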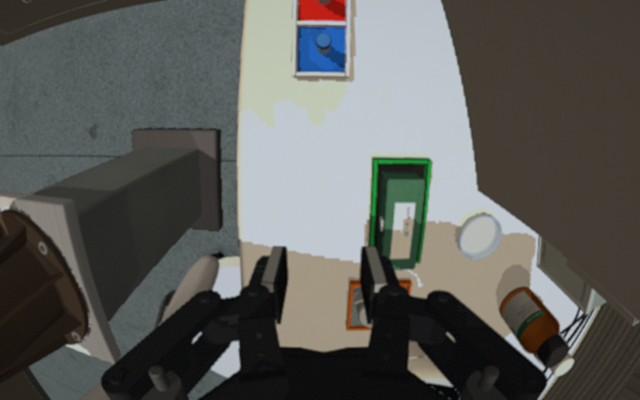

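Everything is in place: the blue vial is upright in its bay (323,42), the red cap still shows in its own bay above it, the box is inside the green tray, and the gripper is clear of everything. I'm handing the job in.

```bash
python3 -c "
from h import *
print(ticket.sign_off())"
```

```text
the job is handed in; nothing more can be done
None
```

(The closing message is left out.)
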